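# Square the stamping block into the register stop

### The job

Push the pale maple stamping block across the shelf into the corner of the steel register stop, so that one of its long sides sits flush along the long fence and one of its ends sits flush against the short fence. Only push it with the fingers: keep it flat on the shelf, never lift or tip it, leave all the other things where they are, and finish with the fingers clear of it.

Things in the scene. Friction and masses are not known exactly. Their poses are not given: they have to be found in the camera images.
- block: Rectangular pale maple block, loose on the grey shelf, 0.2 to 0.5 kg. 95 mm along its x, 120 mm along its y, 40 mm tall; too wide to pinch. Origin: centre of its underside, z up. Starts inside the L (negative stop x, positive stop y), clear of both fences, its y axis within 0.4 rad of the stop's y axis.
- stop: Fixed L-shaped bare steel stop. Origin: inner corner of the L at shelf height, z up. Long fence: 200 mm along +y, working face x = 0 looking to -x (towards the robot). Short fence: 90 mm along -x, working face y = 0 looking to +y. Fences 25 mm tall, 6 mm thick, with a flat screwed foot 3 mm thick reaching 31 mm outside the L. The seated block's centre is at stop x = -47.5, y = 60 mm.
- seal1: Lead seal disc, 30 mm diameter, 8 mm thick, loose, just beyond the long fence. Origin at the centre of its underside. To be left alone.
- seal2: Lead seal disc, same as the others, outside the short fence. Origin at the centre of its underside. To be left alone.
- seal3: Lead seal disc, same as the others, left of the block on the open side of the stop, about 290 mm along stop +y. Origin at the centre of its underside. To be left alone.
- weight: Brass scale weight with a knob, 42 mm diameter, 53 mm tall, loose. Origin at the centre of its underside. To be left alone.
- stamp: Hand stamp with steel foot and turned dark wooden handle, 36 mm diameter, 68 mm tall, standing loose. Origin at the centre of its underside. To be left alone.
- tong: Sealing tong lying flat, copper handles and dark steel jaws, about 200 mm long along its x (jaws end at x = +75 mm, handle ends at -126 mm), 56 mm wide, 12 mm tall, loose, to the right of the stop. Origin between the handles near the jaws, at shelf height. To be left alone.
- inkpad: Flat steel ink pad tin with a felt top, 75 x 110 x 16 mm, fixed to the shelf beyond the long fence. Origin at the centre of its underside.
Things that resemble listed ones, but are neither listed nor needed, are in the scene too. Of the things that look like the block, the smallest one is meant.

How it is judged:
By the outcome, as a careful person would: the job done as asked, in the order asked, and still so for the second after the job is handed in, with the robot touching nothing.
It also fails if it takes over 42 s, if anything falls off the work surface, if the arm or the gripper's body presses on something with over 40 N, if the wrist force passes 120 N, or if a joint passes its speed limit or range.

### The arm

A 6-joint arm with a two-finger parallel gripper is mounted at the origin on the work surface. World frame = base frame: x ahead of the robot, y to its left, z up, the work surface at z = 0. Lengths are in m, angles in rad, forces in N, time in s.
With the tool pointing down it reaches from about 0.375 to 0.9 m from the base axis. Payload 3.1 kg.
Tool frame: the origin (TCP) lies between the finger pads; the fingertips stand 22 mm ahead of it and the grasp point (between the pads) lies 3 mm ahead of it; z points along the fingers, y is the line along which they close (so a half turn about z gives the same grasp; the last joint's range is limited). The gripper opens to 87 mm and grips with 3 to 60 N. Pads are 19 mm wide; open, the fingers measure 117 mm over their backs; the gripper's body (75 mm by 190 mm) begins 51 mm behind the grasp point.
Start: joints at [-1.397, 0.527, 1.433, -0, 1.181, -0.178], TCP at [0.216, -0.586, 0.245] pointing down, gripper open.
Joint ranges: [-3.08, 3.08], [-0.75, 2.2], [0.22, 2.44], [-1.43, 4.57], [0, 2.65], [-2.85, 2.85]. Speed limits (rad/s): [2.79, 2.79, 3.14, 3.14, 3.14, 3.14].

### API

Orientations are given as a unit quaternion [x, y, z, w].
In Python, from rig import get_obs, camera, get_calibration, hand_in, cut_out gives the robot as it stands.
- The arm moves only by the shell command python3 -m inch 'ROWS' [OPENING] [FORCE]. ROWS is JSON, one flat list of numbers, 6 for each row, row after row: the shift along the tool's x, y, z scaled (see below), then the turn, a rotation vector about the tool's x, y, z scaled (see below). A call has 1 to 20 rows; each row is the pose to reach, as a shift and turn from the pose commanded when the call began, along the tool's axes at that moment; what a row does not reach only later rows make up. The controller multiplies each number of a shift by 0.08 m and each number of a turn by 90 degrees. A row lasts 1/12 s, in which the tool goes at most 41.7 mm and 7.16 degrees, less where a joint would pass 70% of its speed; a pose out of reach is approached as far as the arm can. A call with a number of a shift or a turn outside -1 to 1 is refused whole. A call with a gripper value outside its range is refused whole. OPENING is the finger opening in mm, from 0 to 87, set as the call begins (- or left out, the last holds). The fingers move at their own pace and stop on an object; FORCE is the grip in N (left out, the last holds). Time passes only in rows, so rows that repeat a pose let the fingers close. It gives the time, the measured TCP pose, the force, the opening and the grip force at its end, in the units of the state.
- get_obs(): the state, without advancing time (a new reading comes with each control period).
- camera(name): name is "scene" or "top"; returns the picture (384x512x3 uint8, red, green, blue); there is no depth.
- get_calibration(name): a dict with "vertical_fov" (degrees; the focal length in pixels is half the picture's height over the tangent of half this angle, whatever the lens; pixels are square), "cx", "cy" (the principal point, pixels), "D" ([k1, k2, p1, p2, k3] as OpenCV has them; the pictures are not rectified), "T" (4x4, takes a point from camera to world coordinates). Camera axes: x right, y down, z forward; pixel columns grow to the right and rows downward; lengths in m; the calibration is good to about 2 mm. A picture is of the moment at which its call begins. get_calibration takes no time and is no camera call.
- hand_in(): hands the job in; it is judged then, once.
Trained networks look in the newest picture that a camera, given by its name, has taken for a name from the list of things; names that differ only in an ending like _2 or _b are one class to them, and where a whole thing is asked for, a point or a joint stands for the part that bears it (a point fixed in the world has none). Each returns a list of dicts, best first, with "conf" (0 to 1); they miss things now and then, are a little off and sometimes report something else, mostly with a low value. They report only what shows in the picture. A call takes as long as a camera call. They do not tell look-alikes from the thing itself.
- cut_out(camera, thing): "region" (384x512 bool, what is visible of it) and "bbox" ([left, top, right, bottom] in pixels, round what is visible of it).
The state is a dict: "time": time; "q": joint angles; "joint_velocities": joint speeds; "joint_torque": joint torques, N m; "position": TCP position; "tool_rot": TCP orientation; "ft_force": force on the tool from outside, world axes, zero at the start; "moment": the same for the moment, N m; "grip_width": finger opening in m; "grip_force": force on a finger pad.
Only numpy, scipy, OpenCV 4.12 (cv2) and the standard library are available. Lean on these libraries where they do the work, as an engineer would, in place of code of your own. Each camera call takes 0.05 s, during which the arm holds its last target. There are 200 camera calls.

## Working session

There is one attempt and no reset: what is moved stays moved. The work goes in short steps, Python scripts to look and compute and a shell command to move; the robot and the scene stay as the last step left them, time stands still between calls to the robot, and variables do not carry over. Pictures are saved under pics/ and viewed, at most 10 in all, crops included, and the job is handed in when it is done.

```bash
mkdir -p pics
cat > h.py <<'E'
import numpy as np, cv2
from rig import *
def K(c):
    f=192/np.tan(np.radians(c['vertical_fov'])/2)
    return np.array([[f,0,c['cx']],[0,f,c['cy']],[0,0,1.]])
def toworld(name,px,z):
    c=get_calibration(name);T=np.array(c['T'])
    u=cv2.undistortPoints(np.array(px,float).reshape(-1,1,2),K(c),np.array(c['D'],float)).reshape(-1,2)
    d=np.c_[u,np.ones(len(u))]@T[:3,:3].T;o=T[:3,3]
    return o+d*((z-o[2])/d[:,2])[:,None]
def topix(name,P):
    c=get_calibration(name);Ti=np.linalg.inv(np.array(c['T']))
    return cv2.projectPoints(np.array(P,float).reshape(-1,1,3),cv2.Rodrigues(Ti[:3,:3])[0],Ti[:3,3],K(c),np.array(c['D'],float))[0].reshape(-1,2)
E
python3 - <<'E'
from h import *
for n in('scene','top'):
    im=camera(n);cv2.imwrite(f'pics/{n}0.png',cv2.resize(im[:,:,::-1],(800,600),interpolation=cv2.INTER_CUBIC))
    print(n,np.round(get_calibration(n)['T'],3).tolist())
    for t in('block','stop'):
        for d in cut_out(n,t): print(n,t,round(d['conf'],2),d['bbox'])
print(get_obs())
E
```

```text
scene [[0.829, 0.395, -0.396, 0.866], [0.559, -0.611, 0.561, -0.414], [-0.02, -0.687, -0.727, 0.617], [0.0, 0.0, 0.0, 1.0]]
scene block 0.79 [205.2, 183.3, 275.0, 250.5]
scene block 0.78 [50.7, 164.7, 159.7, 256.9]
scene block 0.59 [229.1, 103.5, 298.8, 171.7]
scene stop 0.73 [202.7, 224.2, 332.1, 311.0]
top [[-0.015, -0.985, 0.17, 0.368], [-1.0, 0.018, 0.015, 0.01], [-0.018, -0.169, -0.985, 1.037], [0.0, 0.0, 0.0, 1.0]]
top block 0.7 [259.2, 165.3, 317.2, 209.3]
top block 0.58 [321.9, 257.3, 391.8, 338.6]
top block 0.57 [124.2, 186.5, 224.2, 284.8]
top stop 0.74 [256.4, 112.6, 353.8, 174.9]
{'time': 0.3, 'q': array([-1.39653429e+00,  5.27867189e-01,  1.43308902e+00,  1.64517303e-05,
        1.18137949e+00, -1.78497122e-01]), 'joint_velocities': array([-2.14489561e-04, -2.72518174e-03, -2.78070829e-03,  8.75775569e-06,
       -1.72711136e-03,  1.37371222e-04]), 'joint_torque': array([ 6.60692494e-04, -4.39563811e+01, -1.76550043e+01,  6.32979884e-02,
        5.50006866e-02, -1.10814524e-04]), 'position': array([ 0.21592269, -0.58626917,  0.24419856]), 'tool_rot': array([ 9.84485886e-01,  1.75463391e-01,  8.39553496e-06, -3.71505198e-04]), 'ft_force': array([ 0.04713921, -0.05848112, -0.39583097]), 'moment': array([ 0.00361667,  0.00107976, -0.04480485]), 'grip_force': 0.0, 'grip_width': 0.08710968753437297}
```

View pics/top0.png

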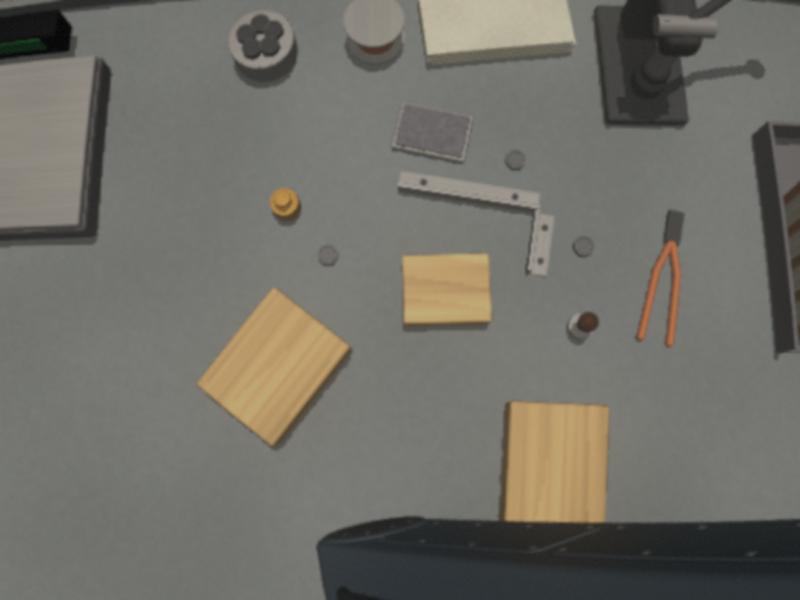

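View pics/scene0.png

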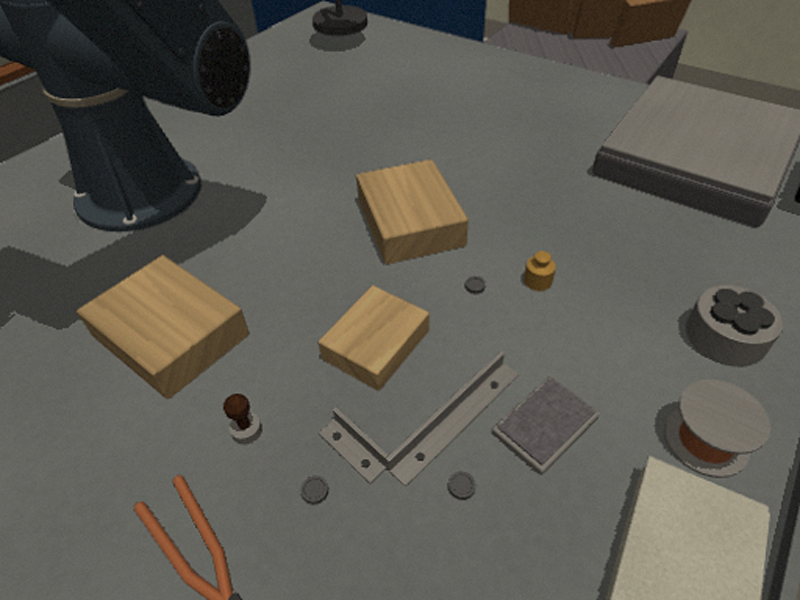

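The target block is the small middle one: about (447,288) in the top view and (374,335) in the scene view. The L stop lies just ahead of it, with its corner near (540,208) in the top view. Next I fit both poses to the masks from the two cameras.

```bash
cat > fit.py <<'E'
from h import *
from scipy.optimize import minimize
S=4
def box(x0,x1,y0,y1,z0,z1): return np.array([[x,y,z] for x in(x0,x1) for y in(y0,y1) for z in(z0,z1)])/1e3
BLOCK=[box(-47.5,47.5,-60,60,0,40)]
STOP=[box(0,6,-6,200,0,25),box(0,31,0,200,0,3),box(-90,0,-6,0,0,25),box(-90,0,-31,0,0,3)]
def place(P,p):
    c,s=np.cos(p[2]),np.sin(p[2]);return P@np.array([[c,-s,0],[s,c,0],[0,0,1]]).T+[p[0],p[1],0]
def render(n,parts,p):
    m=np.zeros((384*S,512*S),np.uint8)
    for P in parts:
        q=((topix(n,place(P,p))+.5)*S-.5)
        cv2.fillConvexPoly(m,cv2.convexHull(np.round(q*16).astype(np.int32)),1,shift=4)
    return m>0
def fit(masks,parts,p0):
    M={n:cv2.resize(m.astype(np.float32),None,fx=S,fy=S,interpolation=cv2.INTER_LINEAR)>.5 for n,m in masks.items()}
    def cost(p):
        c=0
        for n,m in M.items():
            r=render(n,parts,p);c+=1-(r&m).sum()/max(1,(r|m).sum())
        return c
    best=None
    for st in (1,.4):
        x=p0 if best is None else best.x
        sim=np.array([x]+[np.array(x)+st*np.array(d) for d in([.015,0,0],[0,.015,0],[0,0,.12])])
        best=minimize(cost,x,method='Nelder-Mead',options=dict(initial_simplex=sim,xatol=1e-4,fatol=1e-5))
    return best.x,best.fun
def pick(n,t,xy):
    u=topix(n,[[*xy,.02]])[0]
    ds=[d for d in cut_out(n,t)]
    return min(ds,key=lambda d:np.hypot(*(np.array(d['bbox']).reshape(2,2).mean(0)-u)))['region']
def rel(b,s):
    d=b[:2]-s[:2];c,q=np.cos(s[2]),np.sin(s[2])
    return np.array([c*d[0]+q*d[1],-q*d[0]+c*d[1]])*1e3,np.degrees(b[2]-s[2])
E
python3 - <<'E'
from fit import *
for n in('scene','top'):camera(n)
b0=toworld('top',[[447*.64,288*.64]],.04)[0];s0=toworld('top',[[537*.64,210*.64]],.02)[0]
print(b0,s0)
mb={n:pick(n,'block',b0) for n in('top','scene')}
ms={n:cut_out(n,'stop')[0]['region'] for n in('top','scene')}
for k in(('top','scene'),('top',),('scene',)):
    b,fb=fit({n:mb[n] for n in k},BLOCK,[*b0[:2],0.])
    s,fs=fit({n:ms[n] for n in k},STOP,[*s0[:2],-.1])
    print(k,b.round(4),round(fb,3),s.round(4),round(fs,3),rel(b,s))
    if len(k)==2:
        np.save('pose.npy',[b,s])
        out=[]
        for n in k:
            im=cv2.resize(camera(n)[:,:,::-1],None,fx=S,fy=S,interpolation=cv2.INTER_CUBIC)
            for parts,p in((BLOCK,b),(STOP,s)):
                cs,_=cv2.findContours(render(n,parts,p).astype(np.uint8),0,1);cv2.drawContours(im,cs,-1,(0,0,255),1)
            u=((topix(n,[[*b[:2],.02]])[0])*S).astype(int)
            out.append(im[u[1]-330:u[1]+230,u[0]-180:u[0]+420][:,:600] if n=='top' else im[u[1]-180:u[1]+380,u[0]-200:u[0]+400])
        cv2.imwrite('pics/fit0.png',cv2.resize(np.hstack(out),(800,373)))
for t,z in(('weight',.0265),('stamp',.034),('seal1',.004)):
    for d in cut_out('top',t): print(t,round(d['conf'],2),toworld('top',[np.array(d['bbox']).reshape(2,2).mean(0)],z)[0][:2].round(3))
E
```

```text
[ 0.54609168 -0.04745592  0.04      ] [ 0.66061794 -0.18075642  0.02      ]Traceback (most recent call last):
  File "<stdin>", line 5, in <module>
  File "fit.py", line 29, in pick
    u=topix(n,[[*xy,.02]])[0]
      ~~~~~^^^^^^^^^^^^^^^
  File "h.py", line 13, in topix
    return cv2.projectPoints(np.array(P,float).reshape(-1,1,3),cv2.Rodrigues(Ti[:3,:3])[0],Ti[:3,3],K(c),np.array(c['D'],float))[0].reshape(-1,2)
                             ~~~~~~~~~~~~~~~~~~~~~~~~~^^^^^^^^
ValueError: cannot reshape array of size 4 into shape (1,3)
```

```bash
sed -i 's/\[\[\*xy,.02\]\]/[[xy[0],xy[1],.02]]/' fit.py
cat > run0.py <<'E'
from fit import *
for n in('scene','top'):camera(n)
b0=toworld('top',[[447*.64,288*.64]],.04)[0];s0=toworld('top',[[537*.64,210*.64]],.02)[0]
mb={n:pick(n,'block',b0) for n in('top','scene')}
ms={n:cut_out(n,'stop')[0]['region'] for n in('top','scene')}
for k in(('top','scene'),('top',),('scene',)):
    b,fb=fit({n:mb[n] for n in k},BLOCK,[*b0[:2],0.])
    s,fs=fit({n:ms[n] for n in k},STOP,[*s0[:2],-.1])
    print(k,b.round(4),round(fb,3),s.round(4),round(fs,3),rel(b,s))
    if len(k)==2:
        np.save('pose.npy',[b,s])
        out=[]
        for n in k:
            im=cv2.resize(camera(n)[:,:,::-1],None,fx=S,fy=S,interpolation=cv2.INTER_CUBIC)
            for parts,p in((BLOCK,b),(STOP,s)):
                cs,_=cv2.findContours(render(n,parts,p).astype(np.uint8),0,1);cv2.drawContours(im,cs,-1,(0,0,255),1)
            u=((topix(n,[[*b[:2],.02]])[0])*S).astype(int)
            out.append(im[u[1]-330:u[1]+230,u[0]-180:u[0]+420][:,:600] if n=='top' else im[u[1]-180:u[1]+380,u[0]-200:u[0]+400])
        cv2.imwrite('pics/fit0.png',cv2.resize(np.hstack(out),(800,373)))
for t,z in(('weight',.0265),('stamp',.034),('seal1',.004)):
    for d in cut_out('top',t): print(t,round(d['conf'],2),toworld('top',[np.array(d['bbox']).reshape(2,2).mean(0)],z)[0][:2].round(3))
E
python3 run0.py
```

```text
('top', 'scene') [ 0.5473 -0.0451 -0.0031] 0.112 [ 0.6633 -0.1774 -0.1815] 0.159 (array([-137.99339827,  109.14719756]), np.float64(10.219968123496853))
('top',) [ 0.5463 -0.0462  0.0026] 0.052 [ 0.6628 -0.1779 -0.1821] 0.089 (array([-138.46232734,  108.47799286]), np.float64(10.57854182789771))
('scene',) [ 0.5487 -0.045   0.0171] 0.051 [ 0.664  -0.1768 -0.1782] 0.061 (array([-136.8673181 ,  109.26979612]), np.float64(11.194465355271838))
weight 0.68 [0.671 0.181]
stamp 0.68 [ 0.49  -0.236]
seal1 0.6 [ 0.741 -0.155]
seal1 0.52 [ 0.611 -0.247]
seal1 0.48 [0.602 0.12 ]
```

View pics/fit0.png

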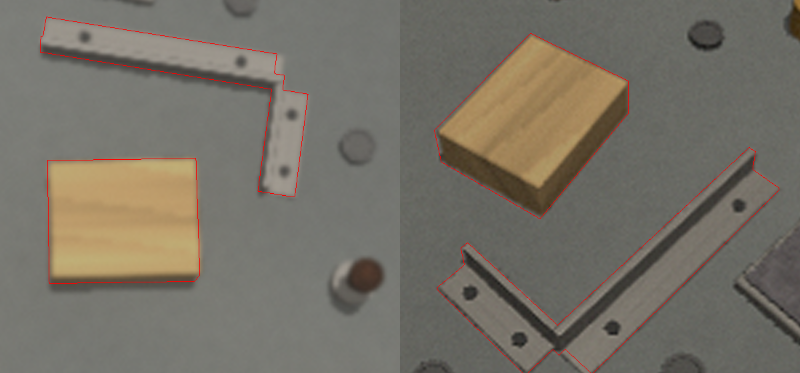

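The fits agree to about 1 mm. In stop axes the block is at (-137.5, 109) mm, turned +10.5°. I'll turn the tool to the stop axes and travel to the near side of the block at height.

```bash
python3 -m inch '[0.5,-0.5,0,0,0,0.15, 1,-1,0,0,0,0.3, 1,-1,0,0,0,0.34, 1,-1,0,0,0,0.34, 1,-1,0,0,0,0.34, 1,-1,0,0,0,0.34]' 60
python3 -m inch '[0.12,-0.5,0,0,0,0, 0.24,-1,0,0,0,0, 0.24,-1,0,0,0,0]'
python3 -m inch '[0.12,-0.5,0,0,0,0, 0.24,-1,0,0,0,0, 0.24,-1,0,0,0,0]'
python3 -m inch '[0.12,-0.5,0,0,0,0, 0.24,-1,0,0,0,0, 0.24,-1,0,0,0,0]'
python3 -m inch '[0.12,-0.5,0,0,0,0, 0.24,-1,0,0,0,0, 0.24,-1,0,0,0,0]'
python3 -m inch '[0.12,-0.5,0,0,0,0, 0.24,-1,0,0,0,0, 0.24,-1,0,0,0,0]'
python3 -m inch '[0.12,-0.5,0.2,0,0,0, 0.24,-1,0.4,0,0,0, 0.24,-1,0.6,0,0,0, 0.24,-1,0.6,0,0,0, 0.24,-1,0.6,0,0,0]'
cat > where.py <<'E'
from fit import *
from scipy.spatial.transform import Rotation as R
o=get_obs();b,s=np.load('pose.npy');T=R.from_quat(o['tool_rot']).as_matrix()
a,_=rel(o['position'],s) if False else rel(np.array([*o['position'][:2],0]),s)
print('stop xy mm',a.round(1),'z',o['position'][2].round(4),'tool x yaw minus stop deg',np.degrees(np.arctan2(T[1,0],T[0,0])-s[2]).round(2),'tilt z',T[:,2].round(4),'q',o['q'].round(2),'F',o['ft_force'].round(1),'w',o['grip_width'],'t',o['time'])
E
python3 where.py
```

```text
time: 1.45
position: [0.2639, -0.4833, 0.2449]
tool_rot: [0.996, -0.09, 0.0, 0.0]
ft_force: [0.6, -1.3, -0.9]
grip_width: 0.0615
grip_force: 0.0
time: 1.7
position: [0.2974, -0.4012, 0.2438]
tool_rot: [0.996, -0.088, -0.001, -0.004]
ft_force: [-0.7, 0.3, -0.3]
grip_width: 0.0601
grip_force: 0.0
time: 1.95
position: [0.3305, -0.3264, 0.244]
tool_rot: [0.996, -0.088, -0.001, -0.004]
ft_force: [-0.6, 0.3, -0.4]
grip_width: 0.0601
grip_force: 0.0
time: 2.2
position: [0.3637, -0.2519, 0.2442]
tool_rot: [0.996, -0.087, -0.001, -0.003]
ft_force: [-0.9, 0.6, -0.9]
grip_width: 0.0597
grip_force: 0.0
time: 2.45
position: [0.3974, -0.1775, 0.2445]
tool_rot: [0.996, -0.087, -0.0, -0.002]
ft_force: [-0.4, -0.5, -0.0]
grip_width: 0.0599
grip_force: 0.0
time: 2.7
position: [0.4313, -0.103, 0.2447]
tool_rot: [0.996, -0.087, 0.0, -0.001]
ft_force: [0.4, -0.4, 1.0]
grip_width: 0.0601
grip_force: 0.0
time: 3.12
position: [0.4628, -0.0329, 0.196]
tool_rot: [0.996, -0.09, -0.001, 0.0]
ft_force: [0.8, -0.1, 0.6]
grip_width: 0.06
grip_force: 0.0
stop xy mm [-223.2  105.9] z 0.196 tool x yaw minus stop deg 0.11 tilt z [-2.5e-03  1.0e-04 -1.0e+00] q [-0.31  0.39  1.88 -0.    0.88  1.44] F [ 0.8 -0.1  0.6] w 0.0600140922257437 t 3.1167
```

```bash
python3 -m inch '[0,0,0.5,0,0,0, 0,0,1,0,0,0, 0,0,1,0,0,0]'
python3 -m inch '[0,0,0.5,0,0,0, 0,0,0.8,0,0,0, 0,0,1,0,0,0, 0,0,1.05,0,0,0]' | head -0
python3 -m inch '[0,0,0.5,0,0,0, 0,0,0.8,0,0,0, 0,0,1,0,0,0, 0,0,1,0,0,0, 0,0,1,0,0,0]'
python3 where.py
```

```text
time: 3.37
position: [0.4594, -0.0332, 0.1109]
tool_rot: [0.996, -0.091, -0.007, -0.001]
ft_force: [-1.4, 0.2, -0.3]
grip_width: 0.06
grip_force: 0.0
time: 3.78
position: [0.4642, -0.0338, 0.038]
tool_rot: [0.996, -0.091, 0.001, 0.0]
ft_force: [-0.7, 0.3, 0.3]
grip_width: 0.0599
grip_force: 0.0
stop xy mm [-221.8  105.3] z 0.038 tool x yaw minus stop deg -0.07 tilt z [ 1.5e-03 -6.0e-04 -1.0e+00] q [-0.31  0.7   1.98 -0.    0.46  1.44] F [-0.7  0.3  0.3] w 0.05986309428436624 t 3.7833out of range: row 4 has 1.05, outside -1 to 1
```

```bash
python3 -m inch '[0.1,0,0.07,0,0,0, 0.2,0,0.07,0,0,0, 0.28,0,0.07,0,0,0, 0.36,0,0.07,0,0,0, 0.44,0,0.07,0,0,0, 0.52,0,0.07,0,0,0, 0.6,0,0.07,0,0,0, 0.68,0,0.07,0,0,0, 0.76,0,0.07,0,0,0, 0.84,0,0.07,0,0,0, 0.92,0,0.07,0,0,0, 1,0,0.07,0,0,0, 1,0,0.07,0,0,0]'
python3 where.py
cat > look.py <<'E'
import sys
from fit import *
b,s=np.load('pose.npy');tag=sys.argv[1];g=np.array([float(v) for v in sys.argv[2:4]])/1e3
c,q=np.cos(s[2]),np.sin(s[2]);x0=[s[0]+c*g[0]-q*g[1],s[1]+q*g[0]+c*g[1],s[2]]
mk={};out=[]
for n in('top','scene'):
    im=camera(n);mk[n]=pick(n,'block',x0)
    v=cv2.resize(im[:,:,::-1],None,fx=S,fy=S,interpolation=cv2.INTER_CUBIC)
    u=(topix(n,[[x0[0],x0[1],.02]])[0]*S).astype(int)
    out.append(v[max(0,u[1]-280):,max(0,u[0]-300):][:560,:600])
cv2.imwrite(f'pics/{tag}.png',cv2.resize(np.hstack(out),(800,373)))
for k in(('top','scene'),('top',),('scene',)):
    p,f=fit({n:mk[n] for n in k},BLOCK,x0);print(k,f.__round__(3),rel(p,s))
E
python3 look.py p1 -67 109
```

```text
time: 4.87
position: [0.5441, -0.0475, 0.031]
tool_rot: [0.996, -0.091, 0.002, 0.0]
ft_force: [-1.2, -0.1, 1.4]
grip_width: 0.06
grip_force: 0.7
stop xy mm [-140.7  106.2] z 0.031 tool x yaw minus stop deg -0.01 tilt z [ 3.1e-03 -9.0e-04 -1.0e+00] q [-0.29  0.76  1.78 -0.    0.6   1.46] F [-1.2 -0.1  1.4] w 0.060049244407672946 t 4.8667
('top', 'scene') 1.068 (array([-82.18637655, 102.72679691]), np.float64(1.1003042320567091))
('top',) 1.0 (array([-67., 109.]), np.float64(0.0))
('scene',) 0.068 (array([-82.18637655, 102.72679691]), np.float64(1.1003042320567091))
```

View pics/p1.png

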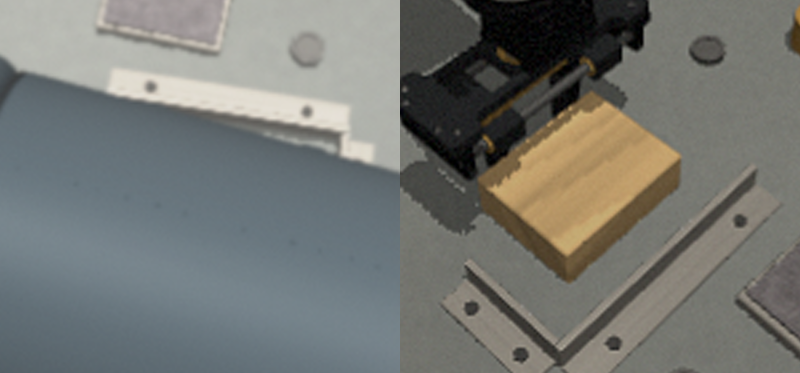

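The scene half shows the block squared to the fence, fingers behind it. The top half is hidden by the arm. I continue slowly to the fence.

```bash
python3 -m inch '[0.08,0,0,0,0,0, 0.16,0,0,0,0,0, 0.24,0,0,0,0,0, 0.3,0,0,0,0,0, 0.35,0,0,0,0,0, 0.39,0,0,0,0,0, 0.42,0,0,0,0,0, 0.44,0,0,0,0,0, 0.44,0,0,0,0,0]'
python3 where.py
python3 -m inch '[0.01,0,0,0,0,0, 0.02,0,0,0,0,0, 0.02,0,0,0,0,0, 0.02,0,0,0,0,0]'
python3 where.py
```

```text
time: 5.82
position: [0.5773, -0.0533, 0.0309]
tool_rot: [0.996, -0.09, 0.001, 0.0]
ft_force: [-1.5, -0.6, -1.1]
grip_width: 0.0599
grip_force: 0.5
stop xy mm [-107.   106.5] z 0.0309 tool x yaw minus stop deg 0.01 tilt z [ 1.3e-03 -3.0e-04 -1.0e+00] q [-0.28  0.78  1.69  0.    0.67  1.47] F [-1.5 -0.6 -1.1] w 0.05985213932602621 t 5.8167
time: 6.15
position: [0.5781, -0.0535, 0.0309]
tool_rot: [0.996, -0.091, 0.0, -0.0]
ft_force: [-2.7, 0.6, -1.0]
grip_width: 0.06
grip_force: 1.0
stop xy mm [-106.1  106.5] z 0.0309 tool x yaw minus stop deg 0.01 tilt z [ 1.e-04 -0.e+00 -1.e+00] q [-0.28  0.78  1.69  0.    0.67  1.47] F [-2.7  0.6 -1. ] w 0.0600346790312591 t 6.15
```

```bash
for i in 1; do python3 -m inch '[0.01,0,0,0,0,0, 0.02,0,0,0,0,0, 0.03,0,0,0,0,0, 0.03,0,0,0,0,0]'|grep ft; done
python3 where.py
python3 -m inch '[0.01,0,0,0,0,0, 0.02,0,0,0,0,0, 0.03,0,0,0,0,0, 0.03,0,0,0,0,0]'|grep ft
python3 where.py
```

```text
ft_force: [-5.3, 0.9, 2.6]
stop xy mm [-105.8  106.5] z 0.0309 tool x yaw minus stop deg 0.03 tilt z [-4.5e-03  9.0e-04 -1.0e+00] q [-0.28  0.78  1.68 -0.    0.68  1.47] F [-5.3  0.9  2.6] w 0.060147552755531984 t 6.4833
ft_force: [-11.2, 0.5, 6.9]
stop xy mm [-105.7  106.5] z 0.0309 tool x yaw minus stop deg 0.04 tilt z [-0.0095  0.0019 -1.    ] q [-0.28  0.78  1.68 -0.    0.69  1.47] F [-11.2   0.5   6.9] w 0.060094083912320836 t 6.8167
```

Fence contact made at TCP x = -105.7 mm with 11 N. I back off, rise, turn a quarter, and go to the +y end.

```bash
python3 -m inch '[-0.15,0,0,0,0,0, -0.3,0,0,0,0,0, -0.3,0,-0.5,0,0,0, -0.3,0,-1,0,0,0, -0.3,0,-1,0,0,0, 0,-0.4,-1,0,0,-0.08, 0.4,-0.7,-1,0,0,-0.16, 0.7,-1,-1,0,0,-0.24, 0.7,-1,-1,0,0,-0.32, 0.7,-1,-1,0,0,-0.4, 0.7,-1,-1,0,0,-0.48, 0.7,-1,-1,0,0,-0.56, 0.7,-1,-1,0,0,-0.64, 0.7,-1,-1,0,0,-0.72, 0.7,-1,-1,0,0,-0.8, 0.7,-1,-1,0,0,-0.88, 0.7,-1,-1,0,0,-0.96, 0.7,-1,-1,0,0,-1, 0.7,-1,-1,0,0,-1, 0.7,-1,-1,0,0,-1]' 45
python3 where.py
python3 look.py p2 -47.5 105
```

```text
time: 8.48
position: [0.6537, 0.0141, 0.1115]
tool_rot: [0.769, 0.639, 0.001, 0.001]
ft_force: [-0.4, -0.0, -0.0]
grip_width: 0.0447
grip_force: 0.0
stop xy mm [-44.  186.6] z 0.1115 tool x yaw minus stop deg 89.89 tilt z [ 3.3e-03 -4.0e-04 -1.0e+00] q [-0.15  0.72  1.46  0.    0.95  0.03] F [-0.4 -0.  -0. ] w 0.04470571119412367 t 8.4833
('top', 'scene') 0.508 (array([-48.5618695 , 100.19907327]), np.float64(-0.3882279903433572))
('top',) 0.361 (array([-45.66919994,  92.67046124]), np.float64(-7.015731746673221))
('scene',) 0.139 (array([-50.90040358, 102.14950216]), np.float64(0.5530891463341353))
```

View pics/p2.png

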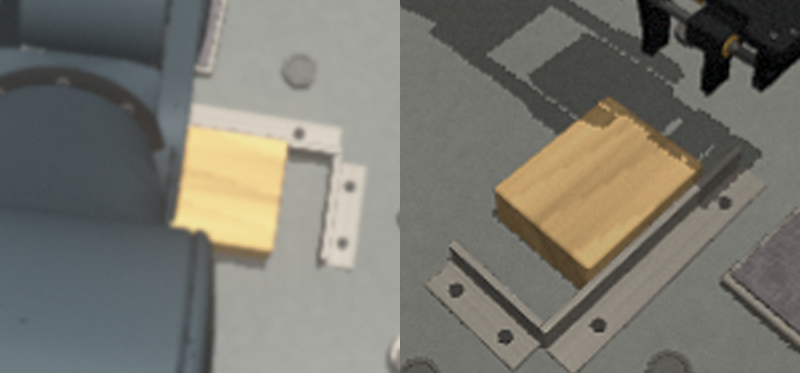

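Flush along the long fence, about 43 mm from the short fence. I lower and push along it.

```bash
python3 -m inch '[0.05,-0.05,0.3,0,0,0, 0.05,-0.05,0.6,0,0,0, 0.05,-0.05,0.9,0,0,0, 0.05,-0.05,1,0,0,0, 0.05,-0.05,1,0,0,0, 0.05,-0.05,1,0,0,0]'
python3 where.py
python3 -m inch '[-0.08,0,0,0,0,0, -0.16,0,0,0,0,0, -0.22,0,0,0,0,0, -0.28,0,0,0,0,0, -0.34,0,0,0,0,0, -0.4,0,0,0,0,0, -0.46,0,0,0,0,0, -0.52,0,0,0,0,0, -0.58,0,0,0,0,0, -0.63,0,0,0,0,0, -0.67,0,0,0,0,0, -0.7,0,0,0,0,0, -0.71,0,0,0,0,0, -0.71,0,0,0,0,0]'
python3 where.py
```

```text
time: 9.18
position: [0.6494, 0.0189, 0.031]
tool_rot: [0.768, 0.64, 0.0, -0.0]
ft_force: [1.1, -0.6, 0.9]
grip_width: 0.0452
grip_force: 0.0
stop xy mm [-49.1 190.5] z 0.031 tool x yaw minus stop deg 90.0 tilt z [-0.  0. -1.] q [-0.14  0.84  1.5   0.    0.81  0.04] F [ 1.1 -0.6  0.9] w 0.045154247317042435 t 9.1833
time: 10.35
position: [0.6392, -0.0372, 0.0312]
tool_rot: [0.768, 0.64, 0.0, 0.0]
ft_force: [2.6, 3.4, 2.3]
grip_width: 0.0451
grip_force: 1.7
stop xy mm [-49.  133.5] z 0.0312 tool x yaw minus stop deg 90.0 tilt z [ 8.e-04 -2.e-04 -1.e+00] q [-0.23  0.83  1.53 -0.    0.79 -0.05] F [2.6 3.4 2.3] w 0.045129236560925906 t 10.35
```

```bash
python3 -m inch '[-0.01,0,0,0,0,0, -0.02,0,0,0,0,0, -0.03,0,0,0,0,0, -0.03,0,0,0,0,0]'|grep ft
python3 where.py
python3 -m inch '[-0.01,0,0,0,0,0, -0.02,0,0,0,0,0, -0.03,0,0,0,0,0, -0.03,0,0,0,0,0]'|grep ft
python3 where.py
```

```text
ft_force: [0.8, 5.2, 4.7]
stop xy mm [-49.3 131.5] z 0.0309 tool x yaw minus stop deg 90.02 tilt z [ 1.e-04  1.e-04 -1.e+00] q [-0.24  0.83  1.53  0.    0.79 -0.05] F [0.8 5.2 4.7] w 0.04472307961089112 t 10.6833
ft_force: [2.8, 10.8, 3.6]
stop xy mm [-49.4 131. ] z 0.031 tool x yaw minus stop deg 89.99 tilt z [ 8.0e-04  2.8e-03 -1.0e+00] q [-0.24  0.83  1.53  0.    0.79 -0.06] F [ 2.8 10.8  3.6] w 0.04531209569005794 t 11.0167
```

The short fence is reached (131 mm, 11 N). I go back to the near side and re-press lightly against the long fence, looking once from above on the way.

```bash
python3 -m inch '[-0.01,0,0,0,0,0, -0.02,0,0,0,0,0, -0.02,0,0,0,0,0]'|grep ft
python3 where.py
python3 -m inch '[0.15,0,0,0,0,0, 0.3,0,0,0,0,0, 0.3,0,-0.5,0,0,0, 0.3,0,-1,0,0,0, 0.3,0,-1,0,0,0, 0.1,-0.3,-1,0,0,0.08, -0.2,-0.7,-1,0,0,0.16, -0.5,-1,-1,0,0,0.24, -0.85,-1,-1,0,0,0.32, -0.85,-1,-1,0,0,0.4, -0.85,-1,-1,0,0,0.48, -0.85,-1,-1,0,0,0.56, -0.85,-1,-1,0,0,0.64, -0.85,-1,-1,0,0,0.72, -0.85,-1,-1,0,0,0.8, -0.85,-1,-1,0,0,0.88, -0.85,-1,-1,0,0,0.96, -0.85,-1,-1,0,0,1, -0.85,-1,-1,0,0,1, -0.85,-1,-1,0,0,1]' 50
python3 where.py
python3 look.py p3 -47.5 60
```

```text
ft_force: [5.0, 13.8, 3.9]
stop xy mm [-49.4 130.9] z 0.031 tool x yaw minus stop deg 89.97 tilt z [ 0.0014  0.0047 -1.    ] q [-0.24  0.83  1.53  0.01  0.79 -0.06] F [ 5.  13.8  3.9] w 0.04471707300009919 t 11.2667
time: 12.93
position: [0.5464, -0.0959, 0.1106]
tool_rot: [0.996, -0.089, -0.001, 0.0]
ft_force: [0.1, 0.5, -0.2]
grip_width: 0.0503
grip_force: 0.0
stop xy mm [-129.7   59. ] z 0.1106 tool x yaw minus stop deg 0.14 tilt z [-1.2e-03 -4.0e-04 -1.0e+00] q [-0.37  0.63  1.72 -0.    0.79  1.38] F [ 0.1  0.5 -0.2] w 0.05028047297589307 t 12.9333Traceback (most recent call last):
  File "look.py", line 7, in <module>
    im=camera(n);mk[n]=pick(n,'block',x0)
                       ~~~~^^^^^^^^^^^^^^
  File "fit.py", line 31, in pick
    return min(ds,key=lambda d:np.hypot(*(np.array(d['bbox']).reshape(2,2).mean(0)-u)))['region']
           ~~~^^^^^^^^^^^^^^^^^^^^^^^^^^^^^^^^^^^^^^^^^^^^^^^^^^^^^^^^^^^^^^^^^^^^^^^^^
ValueError: min() iterable argument is empty
```

```bash
python3 -m inch '[0,0,0.3,0,0,0, 0,0,0.6,0,0,0, 0,0,0.9,0,0,0, 0,0,1,0,0,0, 0,0,1,0,0,0]'|grep ft
python3 -m inch '[0.08,0,0,0,0,0, 0.15,0,0,0,0,0, 0.2,0,0,0,0,0, 0.23,0,0,0,0,0, 0.25,0,0,0,0,0, 0.27,0,0,0,0,0, 0.28,0,0,0,0,0, 0.29,0,0,0,0,0, 0.29,0,0,0,0,0]'|grep ft
python3 where.py
python3 -m inch '[0.01,0,0,0,0,0, 0.02,0,0,0,0,0, 0.03,0,0,0,0,0, 0.04,0,0,0,0,0, 0.04,0,0,0,0,0]'|grep ft
python3 where.py
```

```text
ft_force: [-1.3, -0.3, 0.1]
ft_force: [-0.5, -0.3, 0.9]
stop xy mm [-106.7   59.4] z 0.0309 tool x yaw minus stop deg 0.02 tilt z [-1.2e-03  4.0e-04 -1.0e+00] q [-0.37  0.78  1.69 -0.    0.67  1.39] F [-0.5 -0.3  0.9] w 0.04988265907939951 t 14.2
ft_force: [-6.7, 0.4, 4.4]
stop xy mm [-105.7   59.6] z 0.0307 tool x yaw minus stop deg 0.02 tilt z [-0.006   0.0019 -1.    ] q [-0.37  0.78  1.69 -0.    0.68  1.39] F [-6.7  0.4  4.4] w 0.049893289060556664 t 14.6167
```

```bash
python3 -m inch '[0.02,0,0,0,0,0, 0.03,0,0,0,0,0, 0.03,0,0,0,0,0]'|grep ft
python3 -m inch '[-0.1,0,0,0,0,0, -0.3,0,0,0,0,0, -0.4,0,-0.5,0,0,0, -0.4,0,-1,0,0,0, -0.4,0,-1,0,0,0]'|grep ft
python3 -m inch '[0,0,-0.5,0,0,0, 0,0.4,-1,0,0,0, 0,0.8,-1,0,0,0, 0,1,-1,0,0,0, 0,1,-1,0,0,0]'|grep ft
python3 -m inch '[-0.2,0.5,0,0,0,0, -0.5,1,0,0,0,0, -0.5,1,0,0,0,0]'|grep ft
python3 -m inch '[-0.2,0.5,0,0,0,0, -0.5,1,0,0,0,0, -0.5,1,0,0,0,0]'|grep ft
python3 -m inch '[-0.2,0.5,0,0,0,0, -0.4,1,0,0,0,0, -0.4,1,0,0,0,0]'|grep ft
python3 -m inch '[0,0.5,0,0,0,0, 0,1,0,0,0,0, 0,1,0,0,0,0]'|grep ft
python3 where.py
python3 look.py p4 -47.5 60
```

```text
ft_force: [-11.0, -0.3, 8.1]
ft_force: [1.2, -0.8, 0.2]
ft_force: [0.7, 0.5, -0.8]
ft_force: [0.1, -0.1, -0.3]
ft_force: [0.4, 0.5, -0.3]
ft_force: [0.6, -0.6, -0.3]
ft_force: [1.5, -0.9, 0.4]
stop xy mm [-242.5 -348.1] z 0.1914 tool x yaw minus stop deg -0.22 tilt z [ 0.0035 -0.0094 -0.9999] q [-1.11  0.55  1.56 -0.    1.02  0.65] F [ 1.5 -0.9  0.4] w 0.049679449460925555 t 16.7
('top', 'scene') 0.181 (array([-48.5818811 ,  60.29997304]), np.float64(-0.028046963801032086))
('top',) 0.029 (array([-48.70651566,  59.93115683]), np.float64(0.27743040909091377))
('scene',) 0.133 (array([-54.0712461 ,  67.43104787]), np.float64(0.08397586545693227))
```

View pics/p4.png

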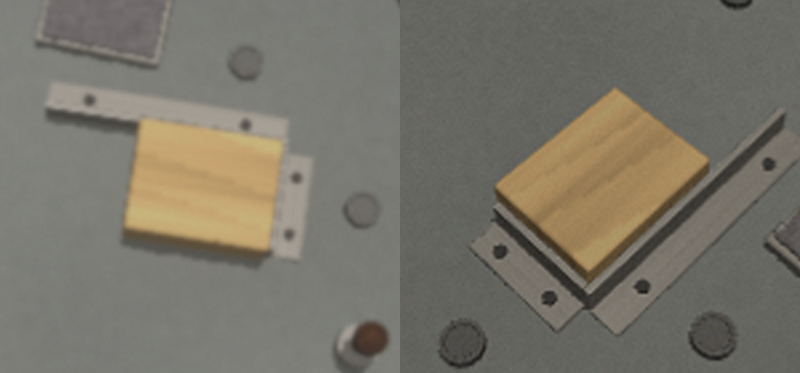

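The top view shows the block in the corner, its far side along the long fence and its right end at the short fence (fit: -48.7, 59.9 mm, 0.3°). The seals, stamp and ink pad in view have not moved, and the fingers are far away.

```bash
python3 -c "
from rig import hand_in;print(hand_in())"
```

```text
the job is handed in; nothing more can be done
None
```

I pushed the block into the corner of the stop and handed it in at about 17 s: flush to within about 1 mm by camera fit, pressed to firm contact on both fences, fingers clear.

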